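Switch on the turntable drive under its hinged guard

TASK

Switch on the turntable's drive at the grey console: with the back of a finger under its lip, lift the hinged steel guard well up, flip the toggle beneath it over to its far position while the guard is up, then draw the finger out and let the guard drop fully shut. Fingertips only: grip nothing, use little force, and leave the console's other controls and everything else on the bench as they are.

Things in the scene. Friction and masses are not known exactly. Their poses are not given: they have to be found in the camera images.
- console: grey drive console bolted to the bench, 160 mm deep, 200 mm wide, flat level top panel 85 mm above the bench. Origin on the bench straight below the guarded toggle, which stands near the panel's front edge; x from the console's front (robot's side) to its back, y to its left, z up. Front face at x = -30 mm, back at +130 mm. A readout 12 mm high lies on the panel from x = 97 mm
- guard_hinge (a point): middle of the guard's hinge axis, at the guard's back: console x = +15.5 mm, 9 mm above the panel; the axis runs along the console's y. Fixed; axes as the console's
- guard_top (a point): middle of the guard's top face, console x = -8 mm, 38 mm above the panel when shut; moves with the guard. The guard is a plain sheet-steel hood, open underneath, 44 mm wide (console y), sides closed; its front face, at x = -35 mm, reaches down only to 19 mm above the panel (an undercut nose for the finger, running back to x = -18 mm). Axes fixed to the guard, as the console's when shut
- lip_edge (a point): middle of the rolled edge (6 mm thick, 44 mm wide) of the guard's lip, on the bead's axis; moves with the guard. The lip stands out from the top of the hood's front, flaring slightly up, to this edge at console x = -48 mm, 40 mm above the panel (125 mm above the bench) when shut, 13 mm in front of the hood's front face; only the bench lies beneath it. Axes fixed to the guard, as the console's when shut
- guard (a joint): opening of the guard, rad: 0 shut, grows as the lip rises and swings back, stop at 1.7. A light spring and its weight (60 g) always close it: about 1 N at the lip lifts it, and it does not stay up by itself
- toggle_pivot (a point): pivot of the guarded toggle, console x = y = 0, 2 mm above the panel, hidden under the shut guard; fixed, axes as the console's. The steel bat is round, 28 mm long from this pivot, 7.6 mm thick over its upper 40 %, 5.7 mm below
- toggle_tip (a point): top end of the guarded toggle's bat; moves with it. Off: console x = -8 mm, 29 mm above the panel. On: x = +8 mm, same height. Axes turn with the bat
- toggle (a joint): guarded toggle, rad: 0 off, leaning 0.3 rad from upright towards the console's front; 0.6 on, leaning 0.3 rad to its back. It snaps over past the middle (0.3) and needs about 3 N near the bat's end
- small_toggle (a joint): the unguarded small toggle (20 mm long) on the panel at console (30, -70) mm; rad: 0 as it stands, 0.6 thrown; to be left alone
- dial (a joint): black dial, 36 mm wide and 24 mm high, on the panel at console (30, 70) mm, rad; to be left as it is
- turntable: grey cast-iron turntable, 244 mm across, 92 mm high, fixed, with its motor 220 mm out along its own x; origin at the centre of its underside
- cell: white ceramic conductivity cell, 60 mm across its foot, 115 mm tall, standing loose on the turntable; origin at the centre of its underside
- valve: brass bleed valve, about 26 mm across with a side spout reaching 30 mm, 45 mm tall, standing on the bench; origin at the centre of its underside
- plug: red silicone end plug, 38 mm across, 30 mm tall, standing on the bench; origin at the centre of its underside
- hexkey: stubby steel hex key, long arm 60 mm along its x, 8 mm thick, lying on the bench; origin under the middle of the long arm
- housing: polished titanium pressure sensor housing, 52 mm across, 144 mm tall, standing at the back of the bench; origin at the centre of its underside
- jar: small screw-capped sample jar, 40 mm across, 50 mm tall, standing on the bench; origin at the centre of its underside
- dial_mark (a point): white mark on top of the dial, 12 mm off its axis; axes turn with the dial

How it is judged:
On the way, in this order (a step that is already met when the one before it is completed fails the run):
1. the guard is lifted well up (over 0.4 rad) with the toggle still off (value of joint guard above 0.4 rad and value of joint toggle below 0.2 rad), for 0.1 s.
2. the toggle is flipped on while the guard is up (value of joint toggle above 0.5 rad and value of joint guard above 0.25 rad), for 0.1 s.
At the end, for the whole second after the job is handed in: The toggle is on (over 0.5 of 0.6 rad), the guard has dropped shut (under 0.06 rad) and is at rest, the small toggle is as it was (value of joint toggle above 0.5 rad and value of joint guard below 0.06 rad and value of joint small_toggle below 0.1 rad and not (velocity of joint guard above 0.1 rad/s) and not (velocity of joint guard below -0.1 rad/s)); the robot touches nothing.
It fails at once if a finger pinches or forces the guard (over 25 N) (contact force between the fingers and guard above 25 N).
It fails at once if a finger pinches or forces the toggle (over 25 N) (contact force between the fingers and toggle above 25 N).
It fails at once if the small toggle is thrown (value of joint small_toggle above 0.3 rad).
It fails at once if the dial is turned (its mark moves over 4 mm, 0.33 rad) (distance of dial_mark from where it was at the start of the episode above 0.004 m).
It fails at once if a bystander is pushed, lifted or knocked over (moved over 15 mm) (distance of any of cell, valve, plug, hexkey, housing, jar from where it was at the start of the episode above 0.015 m).
It also fails if it takes over 35 s, if anything falls off the work surface, if the arm or the gripper's body presses on something with over 40 N, if the wrist force passes 120 N, or if a joint passes its speed limit or range.

ROBOT

A 6-joint arm with a two-finger parallel gripper is mounted at the origin on the work surface. World frame = base frame: x ahead of the robot, y to its left, z up, the work surface at z = 0. Lengths are in m, angles in rad, forces in N, time in s.
With the tool pointing down it reaches from about 0.275 to 0.725 m from the base axis. Payload 5.6 kg.
Tool frame: the origin (TCP) lies midway between the tips of the shut fingers; the grasp point (between the pads) lies 19 mm behind it; z points along the fingers, y is the line along which they close (so a half turn about z gives the same grasp; the last joint's range is limited). The gripper opens to 85 mm and grips with 20 to 120 N. Pads are 22 mm wide; open, the fingers measure 114 mm over their backs; the gripper's body (76 mm by 85 mm) begins 54 mm behind the grasp point. The pads swing forward as they close: fully open they stand 13 mm farther back than shut.
Start: joints at [1.539, 0.255, 0.108, 0, -1.424, -0.285], TCP at [0.171, 0.523, 0.231] pointing down, gripper open.
Joint ranges: [-2.95, 2.95], [-1.21, 1.97], [-1.09, 1.5], [-2.87, 1.71], [-2.94, -0.07], [-3.05, 3.05]. Speed limits (rad/s): [2.57, 2.57, 3.14, 3.14, 3.14, 3.14].

INTERFACE

Orientations are given as a unit quaternion [w, x, y, z].
In Python, from rig import monitor, viewer, robot, spotter gives the robot as it stands. The module is installed in compiled form; this text tells all that it offers.
- The arm moves only by the tool arm_command, never from a script. Its argument "moves" is a list of rows, each an object with "dp": the shift along the tool's x, y, z in mm, a list of three; "spin": the turn about the tool's z in rad; "claw": the finger opening in mm, from 0 to 85.4. A call has 1 to 5 rows; each row is the pose to reach, as a shift and turn from the pose commanded when the call began, along the tool's axes at that moment; what a row does not reach only later rows make up. A row lasts 1/10 s, in which the tool goes at most 50 mm and 8.59 degrees, less where a joint would pass 70% of its speed; a pose out of reach is approached as far as the arm can. A call with a gripper value outside its range is refused whole. The fingers move at their own pace and stop on an object; the grip force is fixed at half the most. Time passes only in rows, so rows that repeat a pose let the fingers close. It gives the time, the measured TCP pose, the force, the opening and the grip force at its end, in the units of the state.
- monitor.read_state(): the state, without advancing time (a new reading comes with each control period).
- viewer.read_camera(name): name is "scene" or "side" or "wrist"; returns a dict with "frame" (420x560x3 uint8, red, green, blue), "fx", "fy", "cx", "cy" (pixels), "distortion" ([k1, k2, p1, p2, k3] as OpenCV has them; the pictures are not rectified), "T" (4x4, takes a point from camera to world coordinates); the wrist camera has in their place "tool_from_camera" (4x4, takes a point from camera to tool coordinates, whose origin is the TCP and whose axes are the flange's). Camera axes: x right, y down, z forward; pixel columns grow to the right and rows downward; lengths in m; the calibration is good to about 2 mm. A picture is of the moment at which its call begins: read the wrist's pose just before it. There is no depth.
- robot.job_done(): hands the job in; it is judged then, once.
Trained networks look in the newest picture that a camera, given by its name, has taken for a name from the list of things; names that differ only in an ending like _2 or _b are one class to them, and where a whole thing is asked for, a point or a joint stands for the part that bears it (a point fixed in the world has none). Each returns a list of dicts, best first, with "p" (0 to 1); they miss things now and then, are a little off and sometimes report something else, mostly with a low value. They report only what shows in the picture. A call takes as long as a camera call.
- spotter.trace(camera, label): "mask" (420x560 bool, what is visible of it) and "bbox" ([left, top, right, bottom] in pixels, round what is visible of it).
The state is a dict: "t": time; "q": joint angles; "joint_vel": joint speeds; "tau": joint torques, N m; "tool_pos": TCP position; "eef_rot": TCP orientation; "ft_force": force on the tool from outside, world axes, zero at the start; "wrist_torque": the same for the moment, N m; "finger_gap": finger opening in m; "gripper_force": force on a finger pad.
Only numpy, scipy, OpenCV 4.12 (cv2) and the standard library are available. Lean on these libraries where they do the work, as an engineer would, in place of code of your own. Each camera call takes 0.05 s, during which the arm holds its last target. There are 200 camera calls.

## Working session

There is one attempt and no reset: what is moved stays moved. The work goes in short steps, Python scripts to look and compute and a tool call to move; the robot and the scene stay as the last step left them, time stands still between calls to the robot, and variables do not carry over. Pictures are saved under pics/ and viewed, at most 10 in all, crops included, and the job is handed in when it is done.

Besides the shell and the picture viewer there is one more tool, called after "Call:" as name(argument=value, ...) on one line, values as JSON. arm_command: Moves the arm, as the interface text tells. Its arguments: {"type":"object","properties":{"moves":{"type":"array","items":{"type":"object","properties":{"dp":{"type":"array","items":{"type":"number"}},"spin":{"type":"number"},"claw":{"type":"number"}}}}},"required":["moves"]}

```bash
mkdir -p pics
cat > h.py <<'E'
from rig import monitor, viewer, robot, spotter
import numpy as np, cv2
from scipy.spatial.transform import Rotation as R
def cam(n):
    s=monitor.read_state(); c=viewer.read_camera(n)
    K=np.array([[c['fx'],0,c['cx']],[0,c['fy'],c['cy']],[0,0,1.]]); D=np.array(c['distortion'],float)
    if n=='wrist':
        W=np.eye(4); q=s['eef_rot']; W[:3,:3]=R.from_quat([q[1],q[2],q[3],q[0]]).as_matrix(); W[:3,3]=s['tool_pos']; T=W@np.array(c['tool_from_camera'])
    else: T=np.array(c['T'])
    return c['frame'],K,D,T
def ray(K,D,T,uv):
    p=cv2.undistortPoints(np.array(uv,float).reshape(-1,1,2),K,D).reshape(-1,2)
    d=np.c_[p,np.ones(len(p))]@T[:3,:3].T
    return T[:3,3],d
def atz(K,D,T,uv,z):
    o,d=ray(K,D,T,uv); return o+d*((z-o[2])/d[:,2])[:,None]
def proj(K,D,T,P):
    Ti=np.linalg.inv(T); return cv2.projectPoints(np.array(P,float).reshape(-1,3),cv2.Rodrigues(Ti[:3,:3])[0],Ti[:3,3],K,D)[0].reshape(-1,2)
def save(n,f): cv2.imwrite('pics/'+n,f[:,:,::-1])
E
python3 - <<'E'
from h import *
s=monitor.read_state(); print({k:np.round(v,3) for k,v in s.items()})
fs=[]
for n in ['scene','side']:
    f,K,D,T=cam(n); fs.append(f); print(n,T.round(3).tolist())
    for l in ['console','guard_top','dial','small_toggle','turntable','cell','valve','plug','hexkey','housing','jar']:
        r=spotter.trace(n,l)
        if r: print(l,round(r[0]['p'],2),r[0]['bbox'])
    save(n+'.png',f)
E
```

```text
{'t': np.float64(0.0), 'q': array([ 1.539,  0.256,  0.107, -0.   , -1.424, -0.285]), 'joint_vel': array([ 0.   , -0.003,  0.001, -0.   ,  0.002,  0.001]), 'tau': array([ 1.0000e-03, -3.8664e+01,  2.3795e+01,  5.3650e+00, -6.0000e-03,
       -0.0000e+00]), 'tool_pos': array([0.171, 0.522, 0.23 ]), 'eef_rot': array([ 0.001,  0.987, -0.158, -0.   ]), 'ft_force': array([ 0.48 , -0.155, -0.048]), 'wrist_torque': array([-0.045,  0.009,  0.061]), 'gripper_force': np.float64(0.0), 'finger_gap': np.float64(0.085)}
scene [[0.711, 0.383, -0.589, 1.311], [0.703, -0.416, 0.577, -0.694], [-0.024, -0.824, -0.565, 0.785], [0.0, 0.0, 0.0, 1.0]]
console 0.94 [311.1, 166.7, 408.5, 260.9]
guard_top 0.61 [328.5, 165.5, 360.9, 189.4]
turntable 0.93 [157.6, 211.3, 278.8, 325.1]
cell 0.73 [289.1, 202.7, 296.9, 211.4]
valve 0.71 [327.5, 166.3, 358.9, 187.7]
plug 0.46 [289.5, 201.1, 300.0, 213.7]
housing 0.91 [326.9, 225.0, 353.9, 277.3]
jar 0.46 [153.3, 231.7, 162.4, 256.1]
side [[-0.996, -0.064, 0.064, 0.561], [-0.088, 0.562, -0.822, 0.742], [0.017, -0.824, -0.566, 0.637], [0.0, 0.0, 0.0, 1.0]]
console 0.79 [167.2, 249.4, 286.9, 383.1]
guard_top 0.77 [242.6, 270.9, 284.7, 300.0]
dial 0.83 [216.7, 302.7, 241.4, 329.1]
turntable 0.56 [223.3, 162.6, 348.8, 238.2]
cell 0.61 [299.1, 138.6, 318.0, 183.9]
valve 0.86 [295.2, 358.9, 321.9, 389.5]
plug 0.62 [308.2, 281.2, 325.5, 303.5]
housing 0.72 [192.8, 201.3, 222.2, 258.0]
jar 0.79 [352.5, 187.5, 364.6, 207.6]
```

View pics/scene.png

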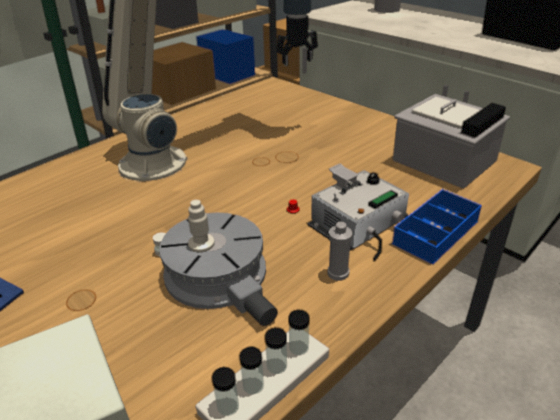

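View pics/side.png

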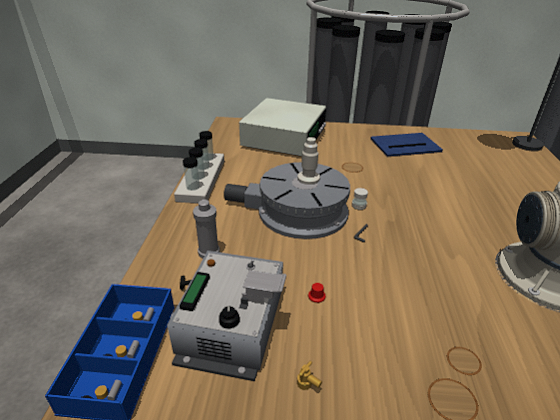

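The scene picture shows the console at about (360,205) with its guard at (345,178). In the side picture the guard is at (265,285), the dial at (229,316), the small toggle at (251,265), the plug at (317,292) and the valve at (308,378). I'll zoom in to get the corners.

Run:
```python
import cv2,numpy as np
a=cv2.imread('pics/side.png')[245:385,165:300]; b=cv2.imread('pics/scene.png')[155:255,305:415]
a=cv2.resize(a,(405,420),interpolation=cv2.INTER_CUBIC); b=cv2.resize(b,None,fx=3.5,fy=3.5,interpolation=cv2.INTER_CUBIC)
o=np.zeros((420,405+b.shape[1],3),np.uint8); o[:,:405]=a; o[:b.shape[0],405:]=b; cv2.imwrite('pics/crop.png',o); print(o.shape)
```

```text
(420, 790, 3)
```

View pics/crop.png

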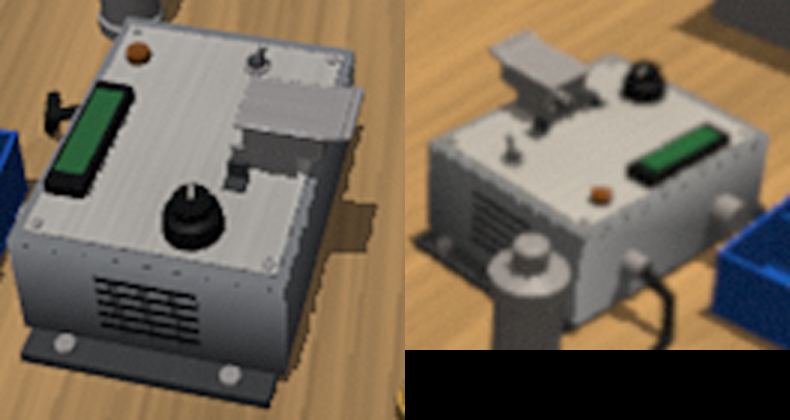

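```bash
cat > fit.py <<'E'
from h import *
from scipy.optimize import least_squares
def w(p,P):
    P=np.atleast_2d(P)/1000.; c,s=np.cos(p[2]),np.sin(p[2])
    return np.c_[p[0]+c*P[:,0]-s*P[:,1], p[1]+s*P[:,0]+c*P[:,1], P[:,2]]
E
python3 - <<'E'
from fit import *
C=[[130,-100,85],[-30,-100,85],[-30,100,85],[130,100,85]]
obs={'side':[[206.7,251.7],[283,262.3],[259.3,336.7],[171.7,323.3]],'scene':[[356.4,220.7],[312.1,195.9],[364.1,171.3],[407.9,193.6]]}
cams={n:cam(n)[1:] for n in obs}
def res(p,ns): return np.concatenate([(proj(*cams[n],w(p,C))-obs[n]).ravel() for n in ns])
for ns in (['side'],['scene'],['side','scene']):
    X=atz(*cams[ns[0]],obs[ns[0]],.085); m=X.mean(0); d=X[0]+X[3]-X[1]-X[2]; y=np.arctan2(d[1],d[0])
    r=least_squares(res,[m[0]-.05*np.cos(y),m[1]-.05*np.sin(y),y],args=(ns,)); print(ns,r.x.round(4),r.fun.round(1))
p=r.x
for nm,P in dict(lip=[-48,0,125],lipL=[-48,22,125],lipR=[-48,-22,125],top=[-8,0,123],dial=[30,70,109],st=[30,-70,100]).items():
    print(nm,w(p,P).round(3),[proj(*cams[n],w(p,P)).round(0).tolist() for n in obs])
for nm,uv,z in [('valve',(308,385),0.),('plug',(317,300),0.)]: print(nm,atz(*cams['side'],[uv],z).round(3))
E
```

```text
['side'] [ 0.6388  0.2053 -0.0966] [ 0.6 -2.4  0.2 -2.7  2.3  2.3 -2.9  0.4]
['scene'] [ 0.6435  0.2092 -0.1078] [-0.2  2.  -0.7 -0.6 -0.1 -1.6  1.  -0.7]
['side', 'scene'] [ 0.6402  0.2068 -0.0982] [-0.1 -2.1 -0.5 -2.2  1.2  3.  -4.   0.9 -1.3  1.9 -2.1 -0.5 -1.9 -1.7
 -0.5 -1.1]
lip [[0.592 0.211 0.125]] [[[283.0, 281.0]], [[333.0, 167.0]]]
lipL [[0.595 0.233 0.125]] [[[281.0, 290.0]], [[339.0, 164.0]]]
lipR [[0.59  0.19  0.125]] [[[285.0, 273.0]], [[327.0, 169.0]]]
top [[0.632 0.208 0.123]] [[[261.0, 279.0]], [[344.0, 173.0]]]
dial [[0.677 0.274 0.109]] [[[229.0, 310.0]], [[372.0, 174.0]]]
st [[0.663 0.134 0.1  ]] [[[250.0, 260.0]], [[335.0, 196.0]]]
valve [[0.538 0.327 0.   ]]
plug [[0.525 0.131 0.   ]]
```

Call:
arm_command(moves=[{"dp": [38, 19, 0], "spin": 0.14}, {"dp": [76, 38, 0], "spin": 0.28}, {"dp": [114, 57, 0], "spin": 0.42}, {"dp": [152, 76, 0], "spin": 0.56}, {"dp": [190, 95, 0], "spin": 0.7}])

```text
invalid input at $.moves[0]: expected keys dp, spin, claw
```

```bash
cat >> fit.py <<'E'
P0=[0.6402,0.2068,-0.0982]
def where(p=P0):
    s=monitor.read_state(); q=s['eef_rot']; M=R.from_quat([q[1],q[2],q[3],q[0]]).as_matrix()
    c,sn=np.cos(p[2]),np.sin(p[2]); d=s['tool_pos']-np.array([p[0],p[1],0])
    here=np.array([c*d[0]+sn*d[1],-sn*d[0]+c*d[1],d[2]])*1000
    C=np.array([[c,-sn,0],[sn,c,0],[0,0,1.]])
    a=np.arctan2(M[1,1],M[0,1])-(p[2]-np.pi); a=(a+np.pi)%(2*np.pi)-np.pi
    print('t',round(float(s['t']),2),'console TCP mm',here.round(1),'spin to go',round(float(a),3),'tilt',M[:,2].round(3),'F',s['ft_force'].round(1),'gap',round(float(s['finger_gap']),4),'q',s['q'].round(2))
    return here,M.T@C
def togo(target,p=P0):
    h,B=where(p); print('dp',(B@(np.array(target)-h)).round(1))
E
python3 -c "
from fit import *
togo([-170,0,230])"
```

```text
t 1.3 console TCP mm [-497.6  268.3  231.3] spin to go 1.352 tilt [ 0.  0. -1.] F [ 1.1  0.  -0.2] gap 0.0854 q [ 1.54  0.26  0.11  0.   -1.42 -0.28]
dp [378.  190.9   1.3]
```

Call:
arm_command(moves=[{"dp": [38, 19, 0], "spin": 0.14, "claw": 85}, {"dp": [76, 38, 0], "spin": 0.28, "claw": 85}, {"dp": [114, 57, 0], "spin": 0.42, "claw": 85}, {"dp": [152, 76, 0], "spin": 0.56, "claw": 85}, {"dp": [190, 95, 0], "spin": 0.7, "claw": 85}])

```text
t: 1.8
tool_pos: [0.3232, 0.3719, 0.2315]
eef_rot: [-0.0, 0.872, -0.489, 0.0]
ft_force: [-0.0, 0.8, -0.0]
finger_gap: 0.0849
gripper_force: 0.0
```

```bash
python3 -c "
from fit import *
togo([-170,0,230])"
```

```text
t 1.8 console TCP mm [-331.7  133.2  231.5] spin to go 0.647 tilt [ 0.  0. -1.] F [-0.   0.8 -0. ] gap 0.0849 q [ 1.17  0.14 -0.04  0.   -1.39 -0.63]
dp [203.7 -48.7   1.5]
```

Call:
arm_command(moves=[{"dp": [41, -10, 0], "spin": 0.13, "claw": 85}, {"dp": [82, -20, 0], "spin": 0.26, "claw": 85}, {"dp": [123, -30, 0], "spin": 0.39, "claw": 85}, {"dp": [164, -40, 0], "spin": 0.52, "claw": 85}, {"dp": [204, -49, 0], "spin": 0.647, "claw": 85}])

```text
t: 2.3
tool_pos: [0.4724, 0.2241, 0.2315]
eef_rot: [0.0, -0.672, 0.741, -0.0]
ft_force: [0.6, 0.1, -0.5]
finger_gap: 0.085
gripper_force: 0.0
```

Run:
```python
from fit import *
togo([-170,0,230])
f,K,D,T=cam('wrist'); save('wrist.png',f)
for l in ['guard_top','dial','small_toggle','console']:
    r=spotter.trace('wrist',l)
    if r: print(l,round(r[0]['p'],2),r[0]['bbox'])
for P in ([-48,22,125],[-48,-22,125],[30,70,109],[-30,100,85],[-30,-100,85],[30,-70,100]): print(P,proj(K,D,T,w(P0,P)).round(0))
s,_,_,_=cam('side'); save('side2.png',cv2.resize(s[130:350,200:440],None,fx=3,fy=2.7))
```

```text
t 2.3 console TCP mm [-168.7    0.7  231.5] spin to go -0.0 tilt [ 0.  0. -1.] F [ 0.6  0.1 -0.5] gap 0.085 q [ 0.74  0.2   0.04  0.   -1.41 -0.84]
dp [0.7 1.3 1.5]
guard_top 0.81 [17.3, 168.3, 114.4, 242.6]
dial 0.71 [21.1, 257.7, 66.0, 299.6]
small_toggle 0.66 [14.0, 106.0, 27.6, 116.1]
console 0.95 [0.0, 54.8, 150.4, 310.6]
[-48, 22, 125] [[112. 237.]]
[-48, -22, 125] [[105. 176.]]
[30, 70, 109] [[ 37. 285.]]
[-30, 100, 85] [[123. 306.]]
[-30, -100, 85] [[96. 65.]]
[30, -70, 100] [[ 16. 108.]]
```

View pics/wrist.png

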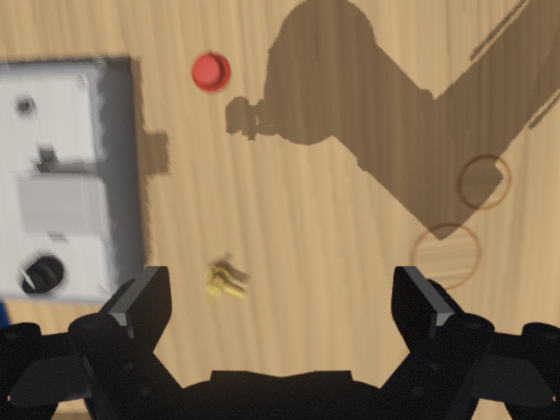

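View pics/side2.png

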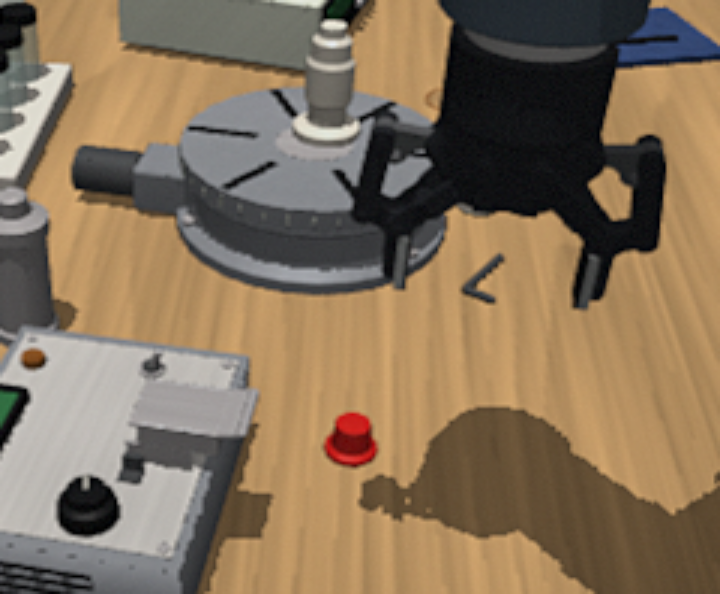

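The wrist view shows the guard lip edge near column 106, rows 172–235, which agrees with the fit to within a few mm. The open fingers have a knuckle bulge about 35 mm above the tips. I'll bring the leading finger down in front of the lip.

Call:
arm_command(moves=[{"dp": [0, 0, 40], "spin": 0, "claw": 85}, {"dp": [1, -5, 80], "spin": 0, "claw": 85}, {"dp": [1, -15, 115], "spin": 0, "claw": 85}, {"dp": [1, -30, 139], "spin": 0, "claw": 85}, {"dp": [1, -42, 139], "spin": 0, "claw": 85}])

```text
t: 3.1
tool_pos: [0.5107, 0.2204, 0.0889]
eef_rot: [-0.003, -0.674, 0.738, 0.001]
ft_force: [0.1, 0.0, 0.7]
finger_gap: 0.0849
gripper_force: 0.0
```

Run:
```python
from fit import *
where()
f,K,D,T=cam('wrist'); g,K2,D2,T2=cam('side')
print(proj(K2,D2,T2,w(P0,[[-48,0,125],[-66,0,105]])).round(0))
print([proj(K,D,T,w(P0,P)).round(0) for P in ([-48,22,125],[-48,-22,125],[-30,100,85],[-30,-100,85])])
a=cv2.resize(f[:,:300],(400,560)); b=cv2.resize(g[220:340,230:330],(400,480),interpolation=cv2.INTER_CUBIC)
o=np.zeros((560,800,3),np.uint8); o[:,:400]=a; o[:480,400:]=b; save('two.png',o)
```

```text
t 3.1 console TCP mm [-130.2    0.8   88.9] spin to go 0.007 tilt [-0.006 -0.004 -1.   ] F [0.1 0.  0.7] gap 0.0849 q [ 0.69  0.36 -0.12 -0.   -1.1  -0.78]
[[283. 281.]
 [293. 291.]]
[array([[ 49., 367.]]), array([[ 24., 251.]]), array([[ 89., 439.]]), array([[22., 20.]])]
```

View pics/two.png

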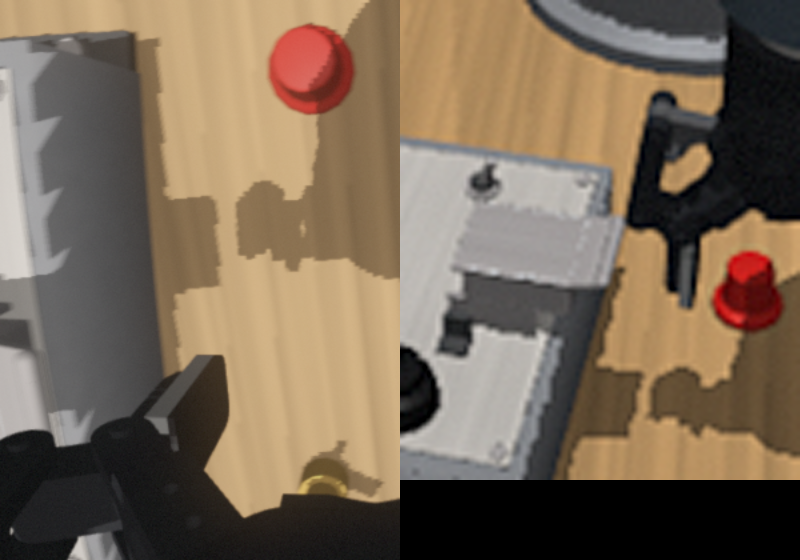

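The side view puts the finger back where predicted (about (297,292)), with the elbow bulge about 16 mm ahead of it at (288,275). I'll go lower, so the lip meets the finger's back above the elbow, where its slope helps the lift.

Call:
arm_command(moves=[{"dp": [1, 5, 0], "spin": 0, "claw": 85}, {"dp": [1, 8, 15], "spin": 0, "claw": 85}, {"dp": [1, 8, 28], "spin": 0, "claw": 85}, {"dp": [1, 6, 28], "spin": 0, "claw": 85}, {"dp": [1, 2, 28], "spin": 0, "claw": 85}])

```text
t: 3.7
tool_pos: [0.5112, 0.2203, 0.0659]
eef_rot: [0.001, -0.674, 0.739, -0.0]
ft_force: [-0.1, -1.2, -0.4]
finger_gap: 0.0849
gripper_force: 0.0
```

Run:
```python
from fit import *
where()
g,K2,D2,T2=cam('side'); h=cam('scene')[0]
o=np.zeros((480,800,3),np.uint8); o[:,:400]=cv2.resize(g[220:340,230:330],(400,480),interpolation=cv2.INTER_CUBIC); o[:400,400:]=cv2.resize(h[110:210,280:380],(400,400),interpolation=cv2.INTER_CUBIC); save('three.png',o)
```

```text
t 3.7 console TCP mm [-129.8    0.8   65.9] spin to go 0.006 tilt [ 0.002  0.001 -1.   ] F [-0.1 -1.2 -0.4] gap 0.0849 q [ 0.69  0.37 -0.16  0.   -1.03 -0.78]
```

View pics/three.png

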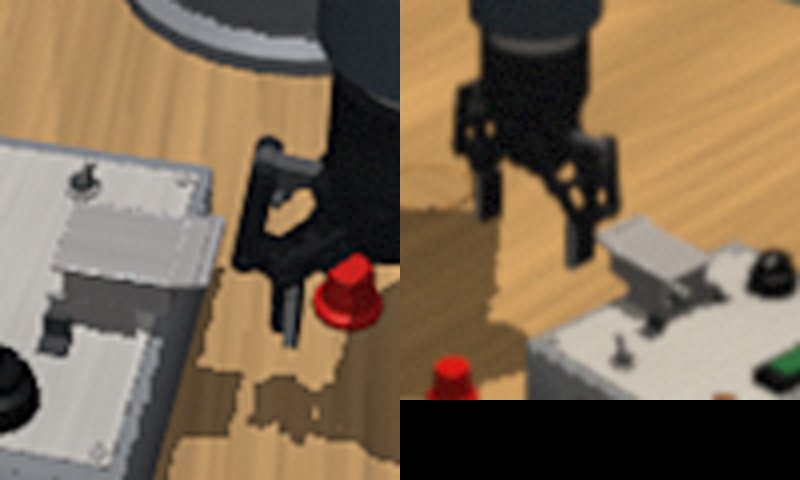

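Call:
arm_command(moves=[{"dp": [1, 0, 8], "spin": 0, "claw": 85}, {"dp": [1, -6, 8], "spin": 0, "claw": 85}, {"dp": [1, -11, 4], "spin": 0, "claw": 85}, {"dp": [1, -16, -2], "spin": 0, "claw": 85}, {"dp": [1, -21, -8], "spin": 0, "claw": 85}])

```text
t: 4.3
tool_pos: [0.5322, 0.2166, 0.0726]
eef_rot: [-0.0, -0.673, 0.739, -0.0]
ft_force: [0.3, -0.4, 0.2]
finger_gap: 0.0847
gripper_force: 0.0
```

Run:
```python
from fit import *
where()
g,K2,D2,T2=cam('side'); h=cam('scene')[0]
o=np.zeros((480,800,3),np.uint8); o[:,:400]=cv2.resize(g[220:340,230:330],(400,480),interpolation=cv2.INTER_CUBIC); o[:400,400:]=cv2.resize(h[110:210,280:380],(400,400),interpolation=cv2.INTER_CUBIC); save('four.png',o)
```

```text
t 4.3 console TCP mm [-108.5   -0.8   72.6] spin to go 0.005 tilt [-0. -0. -1.] F [ 0.3 -0.4  0.2] gap 0.0847 q [ 0.66  0.4  -0.1   0.   -1.07 -0.75]
```

View pics/four.png

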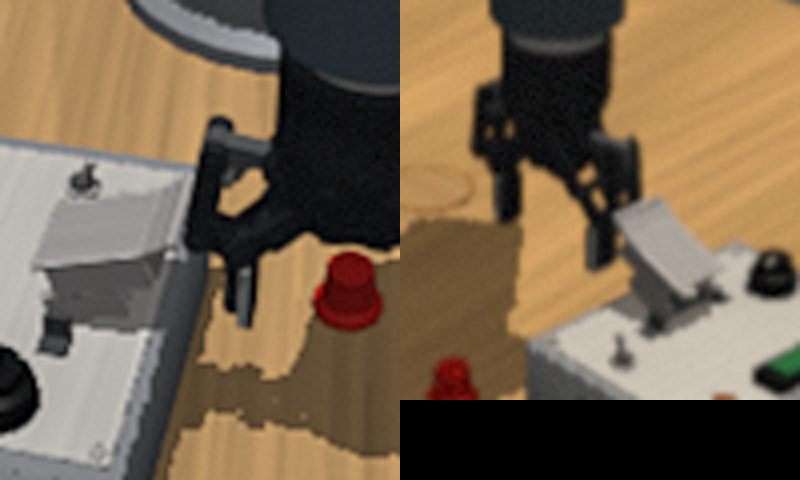

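The guard is up about 0.4 rad, with the lip resting on the finger's back in both views. Next I'll raise the tip above the panel and carry on inward.

Call:
arm_command(moves=[{"dp": [-1, -4, -6], "spin": 0, "claw": 85}, {"dp": [-1, -9, -12], "spin": 0, "claw": 85}, {"dp": [-1, -14, -18], "spin": 0, "claw": 85}, {"dp": [-1, -20, -21], "spin": 0, "claw": 85}, {"dp": [-1, -27, -21], "spin": 0, "claw": 85}])

```text
t: 4.9
tool_pos: [0.5597, 0.2155, 0.0942]
eef_rot: [0.001, -0.674, 0.739, -0.0]
ft_force: [-1.1, 0.3, 1.0]
finger_gap: 0.085
gripper_force: 0.0
```

Run:
```python
from fit import *
where()
g,K2,D2,T2=cam('side'); h=cam('scene')[0]
o=np.zeros((480,800,3),np.uint8); o[:,:400]=cv2.resize(g[220:340,230:330],(400,480),interpolation=cv2.INTER_CUBIC); o[:400,400:]=cv2.resize(h[110:210,280:380],(400,400),interpolation=cv2.INTER_CUBIC); save('five.png',o)
```

```text
t 4.9 console TCP mm [-81.    0.8  94.2] spin to go 0.005 tilt [ 0.001  0.001 -1.   ] F [-1.1  0.3  1. ] gap 0.085 q [ 0.63  0.42 -0.    0.   -1.14 -0.72]
```

View pics/five.png

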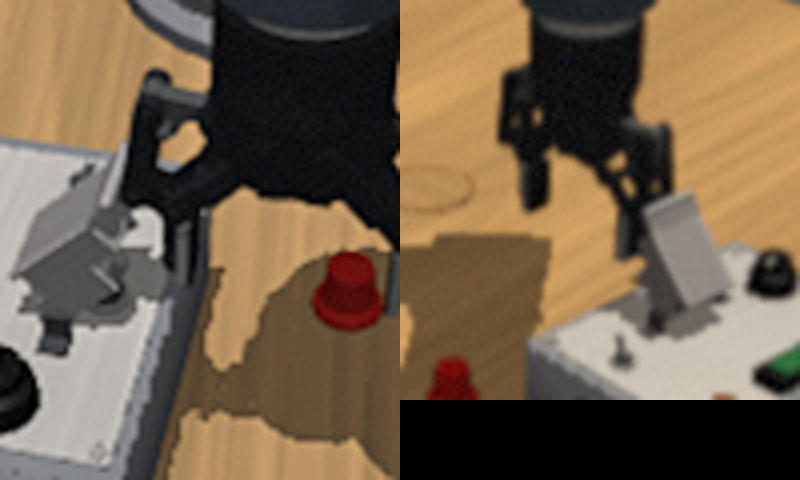

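The guard is about 0.8 rad up. The toggle bat shows under it near (110,295), and the fingertip is in front at (185,280). Now I'll push the bat.

Call:
arm_command(moves=[{"dp": [1, -5, 1], "spin": 0, "claw": 85}, {"dp": [1, -9, 2], "spin": 0, "claw": 85}, {"dp": [1, -13, 2], "spin": 0, "claw": 85}, {"dp": [1, -17, 2], "spin": 0, "claw": 85}])

```text
t: 5.4
tool_pos: [0.5758, 0.2126, 0.0911]
eef_rot: [-0.0, -0.673, 0.739, 0.0]
ft_force: [-1.2, -0.2, -0.1]
finger_gap: 0.085
gripper_force: 0.0
```

Call:
arm_command(moves=[{"dp": [0, -2, 0], "spin": 0, "claw": 85}, {"dp": [0, -4, 0], "spin": 0, "claw": 85}])

```text
t: 5.6
tool_pos: [0.5789, 0.2123, 0.0914]
eef_rot: [-0.001, -0.673, 0.739, 0.0]
ft_force: [-6.3, 0.5, 5.1]
finger_gap: 0.0854
gripper_force: 3.4
```

Call:
arm_command(moves=[{"dp": [0, -2, 0], "spin": 0, "claw": 85}, {"dp": [0, -4, 0], "spin": 0, "claw": 85}])

```text
t: 5.8
tool_pos: [0.5837, 0.2121, 0.092]
eef_rot: [0.0, -0.674, 0.739, -0.0]
ft_force: [-1.1, 0.2, 1.6]
finger_gap: 0.085
gripper_force: 0.5
```

Run:
```python
from fit import *
where()
```

```text
t 5.8 console TCP mm [-56.7  -0.3  92. ] spin to go 0.005 tilt [ 0.001  0.    -1.   ] F [-1.1  0.2  1.6] gap 0.085 q [ 0.6   0.47  0.06  0.   -1.16 -0.69]
```

The force climbed to 6 N and then dropped, so the bat has probably snapped over. I'll add a small push and look.

Call:
arm_command(moves=[{"dp": [0, -1, 0], "spin": 0, "claw": 85}, {"dp": [0, -2, 0], "spin": 0, "claw": 85}])

```text
t: 6.0
tool_pos: [0.5856, 0.2118, 0.0911]
eef_rot: [0.0, -0.673, 0.739, 0.0]
ft_force: [0.1, 0.5, 0.4]
finger_gap: 0.0847
gripper_force: 0.0
```

Run:
```python
from fit import *
where()
g,K2,D2,T2=cam('side'); h=cam('scene')[0]
print('on/off tip px',proj(K2,D2,T2,w(P0,[[8,0,114],[-8,0,114]])).round(0))
o=np.zeros((500,800,3),np.uint8); o[:]=cv2.resize(g[240:310,225:337],(800,500),interpolation=cv2.INTER_CUBIC); save('six.png',o)
```

```text
t 6.0 console TCP mm [-54.8  -0.4  91.1] spin to go 0.005 tilt [ 0.  0. -1.] F [0.1 0.5 0.4] gap 0.0847 q [ 0.6   0.47  0.06 -0.   -1.16 -0.69]
on/off tip px [[252. 281.]
 [261. 282.]]
```

View pics/six.png

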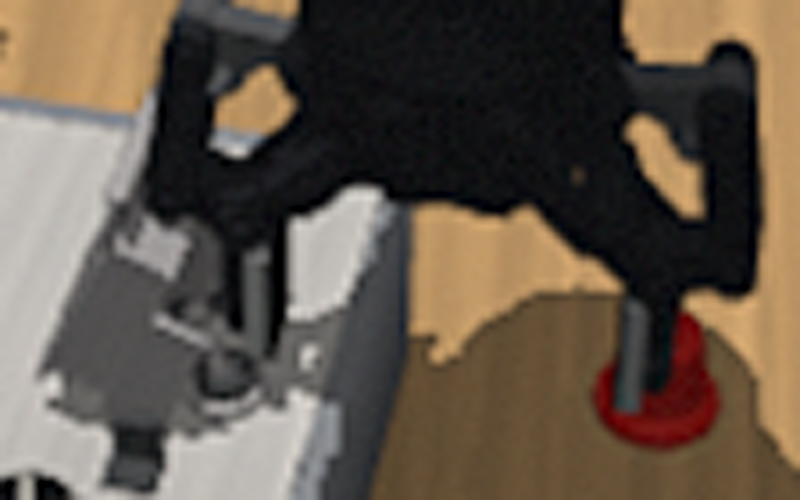

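The bat now leans to the back (base near (225,375), tip near (165,315)), so the toggle is on with the guard still up. I'll withdraw along the reversed path.

Call:
arm_command(moves=[{"dp": [0, 6, 0], "spin": 0, "claw": 85}, {"dp": [0, 12, 0], "spin": 0, "claw": 85}, {"dp": [0, 18, 0], "spin": 0, "claw": 85}, {"dp": [0, 24, 0], "spin": 0, "claw": 85}, {"dp": [0, 30, 0], "spin": 0, "claw": 85}])

```text
t: 6.6
tool_pos: [0.5549, 0.2147, 0.0914]
eef_rot: [0.0, -0.674, 0.739, 0.0]
ft_force: [-0.8, -0.2, -0.6]
finger_gap: 0.0853
gripper_force: 0.0
```

Call:
arm_command(moves=[{"dp": [0, 6, 0], "spin": 0, "claw": 85}, {"dp": [0, 12, 5], "spin": 0, "claw": 85}, {"dp": [0, 18, 12], "spin": 0, "claw": 85}, {"dp": [0, 24, 18], "spin": 0, "claw": 85}, {"dp": [0, 30, 24], "spin": 0, "claw": 85}])

```text
t: 7.1
tool_pos: [0.525, 0.2172, 0.0664]
eef_rot: [-0.0, -0.673, 0.739, 0.0]
ft_force: [-1.5, 0.2, -1.3]
finger_gap: 0.085
gripper_force: 0.0
```

Call:
arm_command(moves=[{"dp": [0, 6, 6], "spin": 0, "claw": 85}, {"dp": [0, 12, 10], "spin": 0, "claw": 85}, {"dp": [0, 20, 10], "spin": 0, "claw": 85}, {"dp": [0, 32, 10], "spin": 0, "claw": 85}, {"dp": [0, 45, 10], "spin": 0, "claw": 85}])

```text
t: 7.6
tool_pos: [0.4803, 0.2217, 0.0576]
eef_rot: [0.0, -0.673, 0.739, -0.0]
ft_force: [0.1, -0.6, 0.3]
finger_gap: 0.0851
gripper_force: 0.0
```

Run:
```python
from fit import *
where()
a=cv2.imread('pics/side.png')[:,:,::-1].astype(int); g,K,D,T=cam('side')
d=abs(g.astype(int)-a).max(2)
for P,n in ([[-48,0,125],'lip'],[[-8,0,123],'top'],[[30,70,109],'dial'],[[30,-70,100],'small']):
    u,v=proj(K,D,T,w(P0,P))[0].round().astype(int); print(n,(u,v),d[v-6:v+7,u-6:u+7].mean().round(1),d[v-6:v+7,u-6:u+7].max())
print(spotter.trace('side','guard_top')[0]['bbox'])
for l in ('plug','valve'): print(l,spotter.trace('side',l)[0]['bbox'])
```

```text
t 7.6 console TCP mm [-160.6   -0.8   57.6] spin to go 0.005 tilt [ 0.001  0.    -1.   ] F [ 0.1 -0.6  0.3] gap 0.0851 q [ 0.73  0.33 -0.25  0.   -0.99 -0.82]
lip (np.int64(283), np.int64(281)) 19.1 26
top (np.int64(261), np.int64(279)) 19.2 24
dial (np.int64(229), np.int64(310)) 10.4 25
small (np.int64(250), np.int64(260)) 18.2 26
[239.0, 270.2, 285.7, 301.5]
plug [306.1, 297.4, 325.8, 301.9]
valve [296.7, 362.1, 321.6, 388.6]
```

```bash
python3 -c "
from rig import robot
print(robot.job_done())"
```

```text
the job is handed in; nothing more can be done
None
```

The toggle is on, the guard is shut again and the arm is clear, with the job handed in at about 7.7 s and no verdict returned; the guard's lip rode on the finger's back just above the knuckle rather than at the fingertip.

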